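Make up two sampling kits

TASK

Make up the two sampling kits for the next round: the white bottle with the blue cap, the amber bottle with the black cap and the red-lidded jar go in the blue carrier; the aluminium tin and the square bottle with the green cap go in the yellow carrier. Stand each one upright on the floor of a compartment of its own, setting it down, not dropping it. Leave the spare stock (the small bottle with the yellow cap and the amber jar with the white lid) standing where it is.

Things in the scene. Friction and masses are not known exactly. Their poses are not given: they have to be found in the camera images.
- white_bottle: the larger white plastic bottle with a BLUE cap, no label: round, body 50 mm in diameter up to 74 mm, then a shoulder and neck 28 mm wide, cap 34 mm wide, 105 mm high in all; about 40 g. Origin: centre of its underside; z up. Loose.
- amber_bottle: dark brown (amber) glass bottle with a BLACK cap and a white paper band: round, body 48 mm in diameter up to 70 mm, neck 26 mm, cap 32 mm wide, 100 mm high in all; about 130 g. Origin: centre of its underside; z up. Loose.
- red_jar: clear plastic sample jar with a RED lid and a white paper band: round, body 42 mm in diameter at the foot to 48 mm at 54 mm height, lid 54 mm in diameter from 52 to 68 mm height (the top); about 35 g. Origin: centre of its underside; z up. Loose.
- tin: bare ALUMINIUM canister with a screw lid: round, body 46 mm in diameter, lid 49 mm in diameter from 48 to 66 mm height (the top); about 50 g. Origin: centre of its underside; z up. Loose.
- square_bottle: SQUARE grey plastic bottle with a GREEN cap and a white paper patch on two sides: body 42 by 42 mm (sides along its x and y axes) up to 70 mm, cap 33 mm wide, 98 mm high in all; about 50 g. Origin: centre of its underside; z up. Loose.
- small_bottle: the smaller white plastic bottle with a YELLOW cap; spare stock, not part of a kit: round, 42 mm in diameter up to 56 mm, 84 mm high in all. Origin: centre of its underside; z up. Loose. Stock stands upright, at least 80 mm centre to centre; an unlisted glass beaker (58 mm high) and lidded crucible (42 mm high), both 42 mm wide, stand among it, no part of the job.
- amber_jar: squat amber glass jar with a WHITE lid and a paper band; spare stock, not part of a kit: round, 54 mm in diameter, 72 mm high. Origin: centre of its underside; z up. Loose.
- blue_carrier: the blue plastic carrier, fixed: a tray 232 mm long (x) by 82 mm wide (y); walls, dividers and floor 4 mm thick, walls and dividers 26 mm high. Three compartments in a row, 72 (x) by 74 mm (y) inside, centred at x = -76, 0, +76 mm, y = 0. Wire lug 25 mm high out to 17 mm beyond each end. Origin: centre of underside, on the bench; z up. Stands left or right of the stock, yaw within 0.3 rad.
- yellow_carrier: the yellow plastic carrier, fixed: a tray 232 mm long (x) by 82 mm wide (y); walls, dividers and floor 4 mm thick, walls and dividers 26 mm high. Three compartments in a row, 72 (x) by 74 mm (y) inside, centred at x = -76, 0, +76 mm, y = 0. Wire lug 25 mm high out to 17 mm beyond each end. Origin: centre of underside, on the bench; z up. Stands left or right of the stock, yaw within 0.3 rad.
There are look-alikes about, which are no part of the job. What is shaped like the tin but purple is not meant.

How it is judged:
By the outcome, as a careful person would: the job done as asked, in the order asked, and still so for the second after the job is handed in, with the robot touching nothing.
It also fails if it takes over 106 s, if anything falls off the work surface, if the arm or the gripper's body presses on something with over 40 N, if the wrist force passes 120 N, or if a joint passes its speed limit or range.

ROBOT

A 7-joint arm with a two-finger parallel gripper is mounted at the origin on the work surface. World frame = base frame: x ahead of the robot, y to its left, z up, the work surface at z = 0. Lengths are in m, angles in rad, forces in N, time in s.
With the tool pointing down it reaches from about 0.425 to 0.875 m from the base axis. Payload 4.7 kg.
Tool frame: the origin (TCP) lies at the very end of the fingers, on their centre line; the grasp point (between the pads) lies 19 mm behind it; z points along the fingers, y is the direction in which the jaws open and shut (so a half turn about z gives the same grasp; the last joint's range is limited). The gripper opens to 87 mm and grips with 3 to 60 N. Pads are 19 mm wide; open, the fingers measure 117 mm over their backs; the gripper's body (75 mm by 190 mm) begins 51 mm behind the grasp point.
Start: joints at [-1.291, 0.321, -0.07, 1.45, 0.023, 1.371, -0.057], TCP at [0.171, 0.627, 0.223] pointing down, gripper open.
Joint ranges: [-2.86, 2.86], [-0.3, 2.09], [-1.38, 1.24], [0.06, 2.45], [-1.56, 4.7], [0.09, 2.05], [-2.69, 2.69]. Speed limits (rad/s): [2.57, 2.57, 3.14, 3.14, 3.14, 3.14, 3.14].

INTERFACE

Orientations are given as a rotation vector (axis times angle).
In Python, from bench import get_state, get_image, close_job gives the robot as it stands.
- The arm moves only by the tool send_rows, never from a script. Its argument "steps" is a list of rows, each an object with "claw": the finger opening in m, from 0 to 0.087; "offset": the shift along the tool's x, y, z in m, a list of three; "turn": the turn about the tool's z in rad. In form: [{"claw": claw, "offset": [tx, ty, tz], "turn": turn}, ...]. A call has 1 to 12 rows; each row is the pose to reach, as a shift and turn from the pose measured when the call began, along the tool's axes at that moment; what a row does not reach only later rows make up. A row lasts 1/8 s, in which the tool goes at most 62.5 mm and 10.7 degrees, less where a joint would pass 70% of its speed; a pose out of reach is approached as far as the arm can. A call with a gripper value outside its range is refused whole. The fingers move at their own pace and stop on an object; "squeeze" is the grip in N (left out, the last holds). Time passes only in rows, so rows that repeat a pose let the fingers close. It gives the time, the measured TCP pose, the force and the opening at its end, in the units of the state.
- get_state(): the state, without advancing time (a new reading comes with each control period).
- get_image(name): name is "side" or "top" or "wrist"; returns a dict with "pixels" (384x512x3 uint8, blue, green, red), "fx", "fy", "cx", "cy" (pixels), "distortion" ([k1, k2, p1, p2, k3] as OpenCV has them; the pictures are not rectified), "R" (3x3) and "t" (3): a world point X has camera coordinates R X + t. Camera axes: x right, y down, z forward; pixel columns grow to the right and rows downward; lengths in m; the calibration is good to about 2 mm. A picture is of the moment at which its call begins. There is no depth.
- close_job(): hands the job in, once; it reports no verdict.
The state is a dict: "time": time; "joint_positions": joint angles; "qd": joint speeds; "joint_torque": joint torques, N m; "position": TCP position; "tool_rot": TCP orientation; "ft_force": force on the tool from outside, world axes, zero at the start; "torque": the same for the moment, N m; "grip_width": opening from 0.0 (shut) to 1.0 (fully open).
Only numpy, scipy, OpenCV 4.12 (cv2) and the standard library are available. Lean on these libraries where they do the work, as an engineer would, in place of code of your own. Each camera call takes 0.05 s, during which the arm holds its last target. There are 200 camera calls.

## Working session

There is one attempt and no reset: what is moved stays moved. The work goes in short steps, Python scripts to look and compute and a tool call to move; the robot and the scene stay as the last step left them, time stands still between calls to the robot, and variables do not carry over. Pictures are saved under pics/ and viewed, and the job is handed in when it is done.

Besides the shell and the picture viewer there is one more tool, called after ">>>" in YAML: its name, and indented under it one key for each argument. send_rows: Moves the arm, as the interface text tells. Its arguments: {"type":"object","properties":{"steps":{"type":"array","items":{"type":"object","properties":{"claw":{"type":"number"},"offset":{"type":"array","items":{"type":"number"}},"turn":{"type":"number"}}}},"squeeze":{"type":"number"}},"required":["steps"]}

```bash
mkdir -p pics; ls
cat > h.py <<'E'
import numpy as np, cv2, pickle
from bench import get_state, get_image
def grab(n,tag):
    im=get_image(n); pickle.dump(im,open(f'pics/{tag}.pkl','wb')); cv2.imwrite(f'pics/{tag}.png',im['pixels']); return im
def load(tag): return pickle.load(open(f'pics/{tag}.pkl','rb'))
def K(im): return np.array([[im['fx'],0,im['cx']],[0,im['fy'],im['cy']],[0,0,1.]])
def w(im,u,v,z):
    p=cv2.undistortPoints(np.array([[[u,v]]],float),K(im),np.array(im['distortion'],float))[0,0]
    R=np.array(im['R']);t=np.array(im['t']); d=R.T@np.array([p[0],p[1],1]); c=-R.T@t
    return c+d*(z-c[2])/d[2]
def px(im,X):
    r,_=cv2.Rodrigues(np.array(im['R'],float)); return cv2.projectPoints(np.array(X,float).reshape(-1,3),r,np.array(im['t'],float),K(im),np.array(im['distortion'],float))[0][:,0]
E
python3 - <<'E'
from h import *
print(get_state())
for n in ('top','side','wrist'):
    im=grab(n,n+'0'); print(n,-np.array(im['R']).T@np.array(im['t']))
a=[load(n+'0')['pixels'] for n in('top','side')]
E
```

```text
pics
{'time': 0.0, 'joint_positions': array([-1.29087672,  0.32184146, -0.07007572,  1.45170309,  0.02259498,
        1.3707931 , -0.05689591]), 'qd': array([-1.50907077e-03, -1.21079044e-04, -3.83534587e-04,  1.67133675e-03,
        1.90808288e-03, -3.55601406e-04,  4.04427706e-05]), 'joint_torque': array([-5.01539198e-04, -4.91292965e+01, -4.03942857e-01, -3.12515938e+01,
       -6.38347096e-02,  4.40697314e-02,  1.77578886e-04]), 'position': array([0.17065848, 0.62660889, 0.22143536]), 'tool_rot': array([-4.16258415e-01, -3.11372806e+00,  3.06509127e-03]), 'ft_force': array([ 0.42253756, -0.81742849, -0.8048298 ]), 'torque': array([0.00603217, 0.03232963, 0.0127645 ]), 'grip_width': 0.998007742797524}
top [4.40658730e-01 7.99820048e-04 1.06250271e+00]
side [0.48585877 0.68724762 0.7525633 ]
wrist [0.08925131 0.64950054 0.3828768 ]
```

View pics/top0.png

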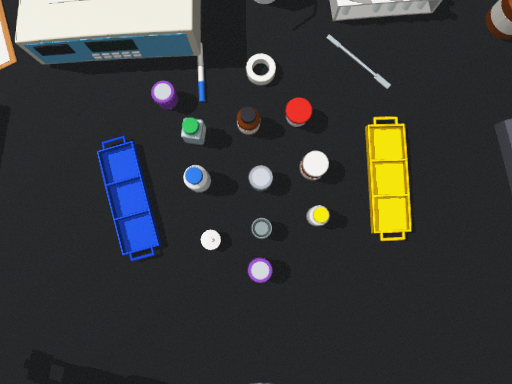

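View pics/side0.png

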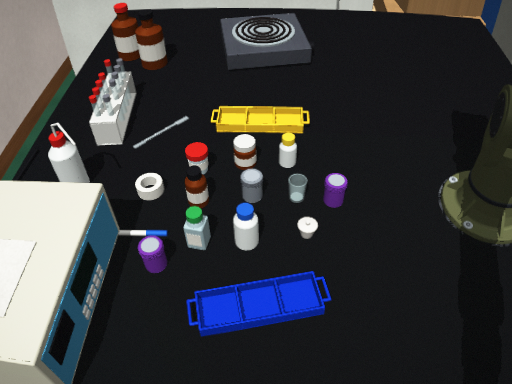

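View pics/wrist0.png

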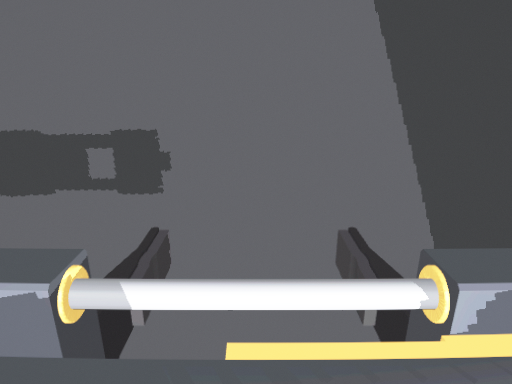

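Run:
```python
from h import *
im=load('top0')
c=cv2.resize(im['pixels'][70:290,90:420],None,fx=2.4,fy=2.4,interpolation=cv2.INTER_CUBIC)
cv2.imwrite('pics/topcrop.png',c)
hsv=cv2.cvtColor(im['pixels'],cv2.COLOR_BGR2HSV)
def cen(box,f,z,n):
    x0,y0,x1,y1=box; m=f(hsv[y0:y1,x0:x1]).astype(np.uint8)
    nn,l,s,ce=cv2.connectedComponentsWithStats(m); k=1+s[1:,4].argmax(); u,v=ce[k]+[x0,y0]
    print(n,s[k],u.round(1),v.round(1),w(im,u,v,z).round(4))
hue=lambda a,b:(lambda h:(h[...,0]>=a)&(h[...,0]<=b)&(h[...,1]>120)&(h[...,2]>80))
cen((175,155,220,200),hue(95,125),.105,'white')
cen((175,110,215,150),hue(45,85),.098,'square')
cen((280,92,320,130),lambda h:((h[...,0]<8)|(h[...,0]>172))&(h[...,1]>150)&(h[...,2]>120),.068,'red')
cen((300,195,340,235),hue(20,40),.084,'small')
cen((240,160,280,200),lambda h:h[...,2]>120,.066,'tin')
cen((300,145,335,185),lambda h:(h[...,2]>150)&(h[...,1]<80),.072,'ajar')
cen((233,100,265,140),lambda h:(h[...,2]<45),.100,'amb?')
for n,f in(('blue',lambda h:(h[...,0]>105)&(h[...,0]<130)&(h[...,1]>150)&(h[...,2]>60)),('yellow',hue(20,40))):
    m=f(hsv).astype(np.uint8)
    if n=='blue': m[:,165:]=0; m[:130]=0
    else: m[:,:360]=0
    pts=np.argwhere(m)[:,::-1].astype(float)
    # rim outline -> world at z=.026
    P=np.array([w(im,u,v,.026)[:2] for u,v in pts])
    (c0,sz,a)=cv2.minAreaRect((P*1000).astype(np.float32)); print(n,c0,sz,a,len(P))
```

```text
white [ 10  12  18  17 229] 193.4 175.2 [0.5531 0.1213 0.105 ]
square [  7   7  17  17 224] 190.0 125.2 [0.6542 0.128  0.098 ]
red [  5   5  27  26 547] 298.3 109.8 [ 0.6871 -0.0905  0.068 ]
small [ 13  12  16  16 193] 320.5 214.5 [ 0.4716 -0.126   0.084 ]
tin [  9   5  24  25 447] 260.2 176.9 [ 0.551 -0.009  0.066]
ajar [  3   6  26  25 525] 315.3 163.1 [ 0.5757 -0.1206  0.072 ]
amb? [  0   0  32  40 605] 249.7 119.8 [0.6612 0.0092 0.1   ]
blue (519.30517578125, 273.10711669921875) (266.7906188964844, 88.05394744873047) 14.431719779968262 4618
yellow (548.101318359375, -281.1121520996094) (267.526123046875, 90.36968994140625) 0.7319746017456055 4746
```

View pics/topcrop.png

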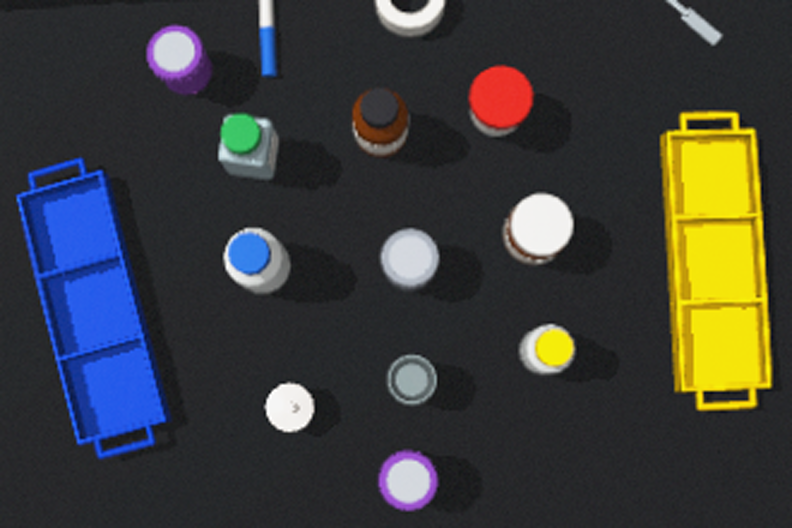

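```bash
cat > ov.py <<'E'
from h import *
C={'blue':(.519,.273,.252),'yellow':(.548,-.281,.03)}
O={'white':(.553,.121,.105,.017,.025),'amber':(.672,.012,.1,.016,.024),'red':(.687,-.0905,.068,.027,.021),'tin':(.551,-.009,.066,.0245,.023)}
S=(.654,.128,-.15)
def draw(im,s):
    g=cv2.resize(im['pixels'],None,fx=s,fy=s,interpolation=cv2.INTER_CUBIC)
    def poly(X,c): cv2.polylines(g,[np.round((px(im,X)+.5)*s-.5).astype(int)],True,c,1)
    def rect(x,y,a,hx,hy,z,ox=0):
        R=np.array([[np.cos(a),-np.sin(a)],[np.sin(a),np.cos(a)]])
        P=np.array([[ox-hx,-hy],[ox+hx,-hy],[ox+hx,hy],[ox-hx,hy]])@R.T+[x,y]; return np.c_[P,np.full(4,z)]
    for x,y,a in C.values():
        poly(rect(x,y,a,.116,.041,.026),(0,0,255)); poly(rect(x,y,a,.116,.041,0),(0,255,0))
        for o in(-.076,0,.076): poly(rect(x,y,a,.036,.037,.026,o),(255,255,255))
    th=np.linspace(0,6.28,30)
    for x,y,h,r,rb in O.values():
        for z,q in((h,r),(0,rb)): poly(np.c_[x+q*np.cos(th),y+q*np.sin(th),0*th+z],(0,255,255))
    poly(rect(*S,.021,.021,.07),(255,0,255)); poly(rect(*S,.021,.021,0),(255,0,255))
    return g
E
python3 - <<'E'
from ov import *
g=draw(load('top0'),2.4); cv2.imwrite('pics/ovt.png',g[160:700,200:1000])
g=draw(load('side0'),2.6); cv2.imwrite('pics/ovs.png',g[260:860,400:1000][:, :])
E
```

```text
(no output)
```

View pics/ovt.png

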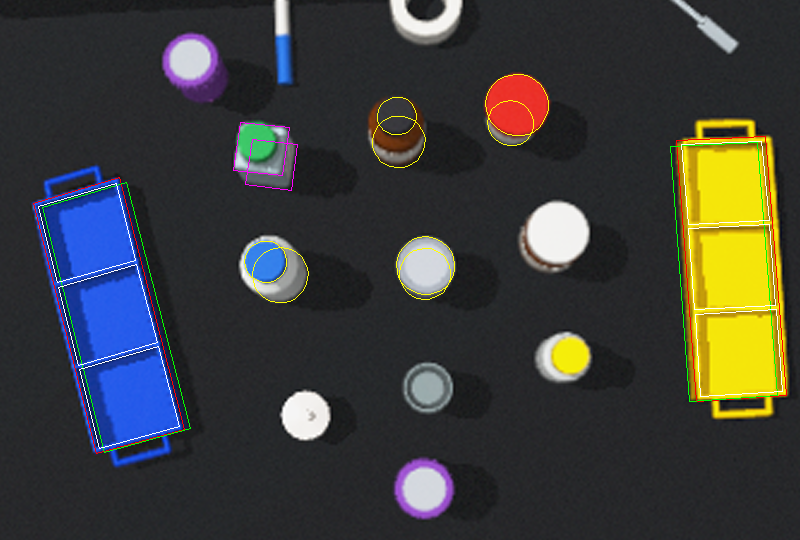

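View pics/ovs.png

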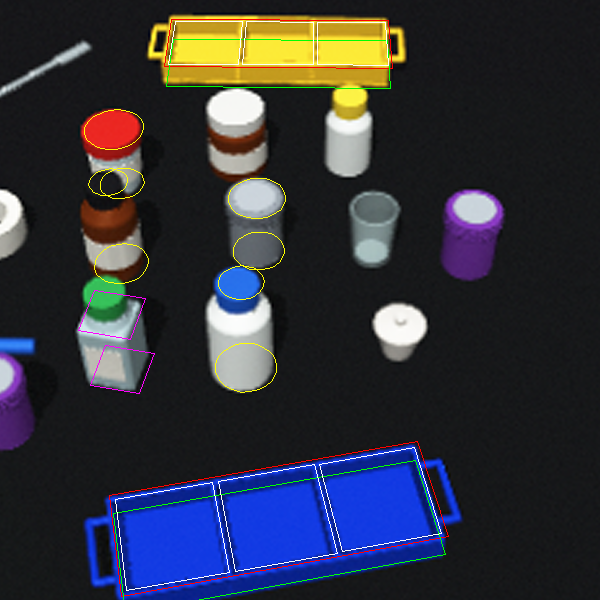

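Run:
```python
from ov import *
from scipy.optimize import least_squares
T,Sd=load('top0'),load('side0')
h=cv2.cvtColor(Sd['pixels'],cv2.COLOR_BGR2HSV)
def cen(b,a,c):
    x0,y0,x1,y1=b;q=h[y0:y1,x0:x1];m=(q[...,0]>=a)&(q[...,0]<=c)&(q[...,1]>100)&(q[...,2]>60); p=np.argwhere(m)[:,::-1].mean(0)+[x0,y0];return p
print('side green',cen((180,200,210,230),45,85),'pred', px(Sd,[.654,.128,.090]), 'blue',cen((230,200,262,225),95,125),px(Sd,[.553,.121,.098]),'red',cen((180,140,215,165),0,6),px(Sd,[.687,-.0905,.063]))
print(px(Sd,[.672,.012,.1]),[w(Sd,u,v,z).round(4) for u,v,z in ((192.7,171,.1),)])
for n,im,b,s in(('t',T,(175,95,275,155),4),('s',Sd,(175,140,260,255),5)):
    x0,y0,x1,y1=b; g=cv2.resize(im['pixels'][y0:y1,x0:x1],None,fx=s,fy=s,interpolation=cv2.INTER_CUBIC); g=cv2.convertScaleAbs(g,alpha=1.6,beta=20);cv2.imwrite(f'pics/z{n}.png',g)
```

```text
side green [193.67068273 214.20883534] pred [[195.36976449 213.98935403]] blue [244.57246377 210.82608696] [[246.29339019 210.50028613]] red [196.14933333 151.25333333] [[197.41479865 150.79527014]]
[[194.96913617 169.57221607]] [array([0.6762, 0.0166, 0.1   ])]
```

View pics/zt.png

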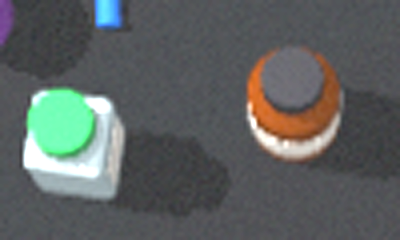

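View pics/zs.png

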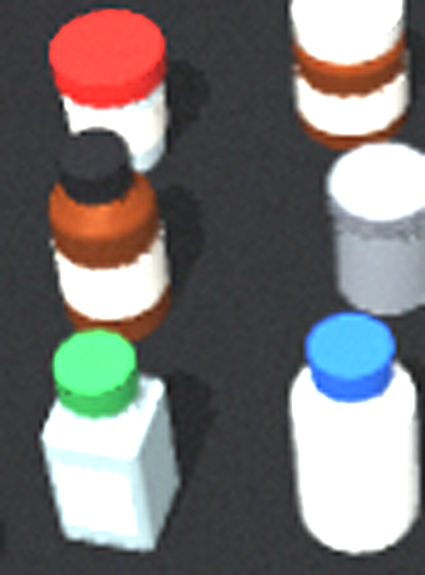

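```bash
cat > go.py <<'E'
import sys
from h import *
from scipy.spatial.transform import Rotation as Ro
# usage: go.py x y z theta ; ... prints tool-frame offset,turn
s=get_state(); R=Ro.from_rotvec(s['tool_rot']).as_matrix(); p=np.array(s['position'])
th=np.arctan2(-R[0,1],R[1,1])
print('t',round(s['time'],2),'p',p.round(4),'theta',th.round(3),'grip_mm',round(s['grip_width']*87,1),'F',np.array(s['ft_force']).round(1),'q7',s['joint_positions'][6].round(2),'tilt',R[:,2].round(4))
a=list(map(float,sys.argv[1:]))
for i in range(0,len(a),4):
    d=R.T@(np.array(a[i:i+3])-p); print(a[i:i+4],'->',d.round(4).tolist(),'turn',round(th-a[i+3],3))
E
python3 go.py .48 .19 .2 .25  .554 .122 .17 .25
```

```text
t 0.15 p [0.1707 0.6268 0.2217] theta -0.266 grip_mm 87.0 F [0.7 0.4 0.7] q7 -0.06 tilt [-3.0e-04 -1.5e-03 -1.0e+00]
[0.48, 0.19, 0.2, 0.25] -> [-0.4132, -0.3402, 0.0222] turn -0.516
[0.554, 0.122, 0.17, 0.25] -> [-0.5024, -0.3863, 0.0523] turn -0.516
```

>>> send_rows:
  steps:
    - {"claw": 0.087, "offset": [-0.25, -0.19, 0.02], "turn": -0.25}
    - {"claw": 0.087, "offset": [-0.25, -0.19, 0.02], "turn": -0.25}
    - {"claw": 0.087, "offset": [-0.25, -0.19, 0.02], "turn": -0.25}
    - {"claw": 0.087, "offset": [-0.5, -0.386, 0.052], "turn": -0.516}
    - {"claw": 0.087, "offset": [-0.5, -0.386, 0.052], "turn": -0.516}
    - {"claw": 0.087, "offset": [-0.5, -0.386, 0.052], "turn": -0.516}
    - {"claw": 0.087, "offset": [-0.5, -0.386, 0.052], "turn": -0.516}
    - {"claw": 0.087, "offset": [-0.5, -0.386, 0.052], "turn": -0.516}
    - {"claw": 0.087, "offset": [-0.5, -0.386, 0.052], "turn": -0.516}
    - {"claw": 0.087, "offset": [-0.5, -0.386, 0.052], "turn": -0.516}
    - {"claw": 0.087, "offset": [-0.5, -0.386, 0.052], "turn": -0.516}
    - {"claw": 0.087, "offset": [-0.5, -0.386, 0.052], "turn": -0.516}
  squeeze: 12

```text
time: 1.65
position: [0.5516, 0.1223, 0.1699]
tool_rot: [0.389, -3.116, 0.002]
ft_force: [-0.8, 0.0, -0.1]
grip_width: 0.999
```

```bash
python3 go.py .554 .122 .043 .25
python3 - <<'E'
from h import *
im=grab('wrist','w1')
E
```

```text
t 1.65 p [0.5516 0.1223 0.1699] theta 0.248 grip_mm 86.9 F [-0.8  0.  -0.1] q7 1.61 tilt [-0.0013 -0.0015 -1.    ]
[0.554, 0.122, 0.043, 0.25] -> [-0.0024, -0.0007, 0.1269] turn -0.002
```

View pics/w1.png

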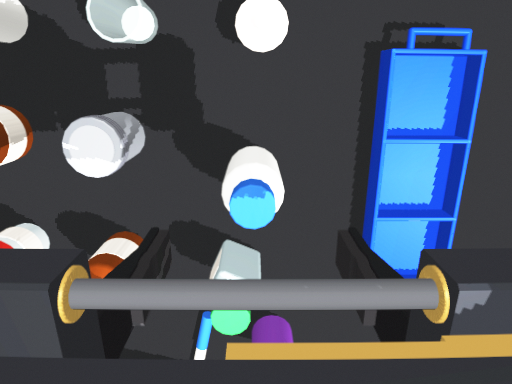

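Run:
```python
from h import *
im=load('w1')
print('cap',w(im,252,203,.101)); print(px(im,[[.554,.122,.105],[.554,.122,0],[.5516,.1223,.1699],[.654,.128,.098],[.674,.014,.1],[.552,-.009,.066]]))
# carrier rim corners z=.026
for u,v in((391,48),(487,51),(385,138),(470,141),(375,217),(457,219)): print(u,v,w(im,u,v,.026).round(4))
```

```text
cap [0.55157011 0.12227279 0.101     ]
[[250.74799132 208.01427171]
 [251.59632308 170.32985575]
 [251.43525012 248.34944837]
 [227.88488532 318.32395901]
 [ 84.29329347 309.77147288]
 [ 90.37121502 149.40694237]]
391 48 [0.4168 0.2071 0.026 ]
487 51 [0.3977 0.287  0.026 ]
385 138 [0.489  0.2287 0.026 ]
470 141 [0.472  0.3049 0.026 ]
375 217 [0.5629 0.2465 0.026 ]
457 219 [0.5453 0.3251 0.026 ]
```

>>> send_rows:
  steps:
    - {"claw": 0.087, "offset": [0, 0, 0.05], "turn": 0}
    - {"claw": 0.087, "offset": [0, 0, 0.1], "turn": 0}
    - {"claw": 0.087, "offset": [0, 0, 0.127], "turn": 0}
    - {"claw": 0.087, "offset": [0, 0, 0.127], "turn": 0}
    - {"claw": 0.06, "offset": [0, 0, 0.127], "turn": 0}
    - {"claw": 0.04, "offset": [0, 0, 0.127], "turn": 0}
    - {"claw": 0.04, "offset": [0, 0, 0.127], "turn": 0}
    - {"claw": 0.04, "offset": [0, 0, 0.127], "turn": 0}
    - {"claw": 0.04, "offset": [0, 0, 0.127], "turn": 0}
    - {"claw": 0.04, "offset": [0, 0, 0.127], "turn": 0}
  squeeze: 12

```text
time: 2.95
position: [0.5511, 0.1239, 0.0434]
tool_rot: [0.393, -3.116, 0.001]
ft_force: [-0.0, 0.3, 3.0]
grip_width: 0.569
```

```bash
python3 go.py .552 .122 .12 .25 .444 .256 .12 .25 .444 .256 .048 .25
```

```text
t 2.95 p [0.5511 0.1239 0.0434] theta 0.251 grip_mm 49.5 F [-0.   0.3  3. ] q7 1.65 tilt [-1.e-03 -7.e-04 -1.e+00]
[0.552, 0.122, 0.12, 0.25] -> [-0.0003, -0.0021, -0.0766] turn 0.001
[0.444, 0.256, 0.12, 0.25] -> [0.0711, 0.1545, -0.0766] turn 0.001
[0.444, 0.256, 0.048, 0.25] -> [0.071, 0.1545, -0.0046] turn 0.001
```

>>> send_rows:
  steps:
    - {"claw": 0.04, "offset": [0, 0, -0.03], "turn": 0}
    - {"claw": 0.04, "offset": [0, 0, -0.077], "turn": 0}
    - {"claw": 0.04, "offset": [0.024, 0.051, -0.077], "turn": 0}
    - {"claw": 0.04, "offset": [0.047, 0.103, -0.077], "turn": 0}
    - {"claw": 0.04, "offset": [0.071, 0.154, -0.077], "turn": 0}
    - {"claw": 0.04, "offset": [0.071, 0.154, -0.077], "turn": 0}
    - {"claw": 0.04, "offset": [0.071, 0.154, -0.05], "turn": 0}
    - {"claw": 0.04, "offset": [0.071, 0.154, -0.025], "turn": 0}
    - {"claw": 0.04, "offset": [0.071, 0.154, -0.025], "turn": 0}

```text
time: 4.08
position: [0.4431, 0.2536, 0.0665]
tool_rot: [0.39, -3.112, 0.005]
ft_force: [-0.5, -0.3, 0.7]
grip_width: 0.569
```

```bash
python3 go.py  .444 .256 .0475 .25
python3 - <<'E'
from ov import *
im=grab('side','s2'); g=draw(im,2.6); cv2.imwrite('pics/s2o.png',g[520:900,480:980])
E
```

```text
t 4.08 p [0.4431 0.2536 0.0665] theta 0.25 grip_mm 49.5 F [-0.5 -0.3  0.7] q7 1.29 tilt [-0.0046 -0.0038 -1.    ]
[0.444, 0.256, 0.0475, 0.25] -> [-0.0016, 0.0022, 0.019] turn -0.0
```

View pics/s2.png

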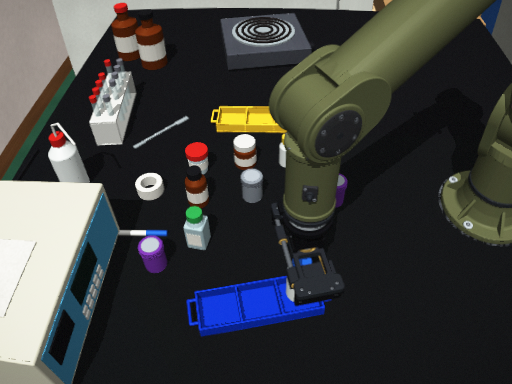

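>>> send_rows:
  steps:
    - {"claw": 0.04, "offset": [-0.002, 0.002, 0.008], "turn": 0}
    - {"claw": 0.04, "offset": [-0.002, 0.002, 0.014], "turn": 0}
    - {"claw": 0.04, "offset": [-0.002, 0.002, 0.0185], "turn": 0}
    - {"claw": 0.04, "offset": [-0.002, 0.002, 0.0195], "turn": 0}
    - {"claw": 0.04, "offset": [-0.002, 0.002, 0.0195], "turn": 0}

```text
time: 4.75
position: [0.4455, 0.2568, 0.0484]
tool_rot: [0.391, -3.115, 0.003]
ft_force: [0.2, -0.3, 0.2]
grip_width: 0.57
```

```bash
python3 go.py  .444 .256 .0475 .25 .444 .256 .17 .25 .674 .014 .17 .25
```

```text
t 4.75 p [0.4455 0.2568 0.0484] theta 0.25 grip_mm 49.6 F [ 0.2 -0.3  0.2] q7 1.29 tilt [-0.0024 -0.0021 -1.    ]
[0.444, 0.256, 0.0475, 0.25] -> [0.0016, -0.0004, 0.0009] turn -0.0
[0.444, 0.256, 0.17, 0.25] -> [0.002, -0.0006, -0.1216] turn -0.0
[0.674, 0.014, 0.17, 0.25] -> [-0.1611, -0.2919, -0.1216] turn -0.0
```

>>> send_rows:
  steps:
    - {"claw": 0.04, "offset": [0, 0, 0.001], "turn": 0}
    - {"claw": 0.04, "offset": [0, 0, 0.002], "turn": 0}
    - {"claw": 0.04, "offset": [0, 0, 0.002], "turn": 0}

```text
time: 5.12
position: [0.4458, 0.257, 0.0474]
tool_rot: [0.391, -3.115, 0.002]
ft_force: [-2.3, -1.0, 5.4]
grip_width: 0.569
```

>>> send_rows:
  steps:
    - {"claw": 0.054, "offset": [0, 0, 0], "turn": 0}
    - {"claw": 0.06, "offset": [0, 0, 0], "turn": 0}
    - {"claw": 0.08, "offset": [0, 0, 0], "turn": 0}
    - {"claw": 0.08, "offset": [0, 0, 0], "turn": 0}
    - {"claw": 0.08, "offset": [0, 0, -0.03], "turn": 0}
    - {"claw": 0.08, "offset": [0, 0, -0.08], "turn": 0}
    - {"claw": 0.08, "offset": [0, 0, -0.122], "turn": 0}
    - {"claw": 0.08, "offset": [0, 0, -0.122], "turn": 0}
    - {"claw": 0.08, "offset": [-0.05, -0.1, -0.122], "turn": 0}
    - {"claw": 0.08, "offset": [-0.1, -0.2, -0.122], "turn": 0}
    - {"claw": 0.08, "offset": [-0.161, -0.292, -0.122], "turn": 0}
    - {"claw": 0.08, "offset": [-0.161, -0.292, -0.122], "turn": 0}

```text
time: 6.62
position: [0.6161, 0.0722, 0.1681]
tool_rot: [0.391, -3.114, 0.002]
ft_force: [0.1, 1.6, -0.0]
grip_width: 0.919
```

```bash
python3 go.py  .674 .014 .04 .25
python3 - <<'E'
from h import *
im=grab('wrist','w3');print(px(im,[.674,.014,.1])); im=grab('side','s3'); cv2.imwrite('pics/s3c.png',cv2.resize(im['pixels'][180:350,150:350],None,fx=3,fy=3))
E
```

```text
t 6.62 p [0.6161 0.0722 0.1681] theta 0.25 grip_mm 79.9 F [ 0.1  1.6 -0. ] q7 1.76 tilt [-0.0033 -0.0018 -1.    ]
[0.674, 0.014, 0.04, 0.25] -> [-0.0422, -0.0706, 0.128] turn 0.0
[[157.52002368 255.88748236]]
```

View pics/w3.png

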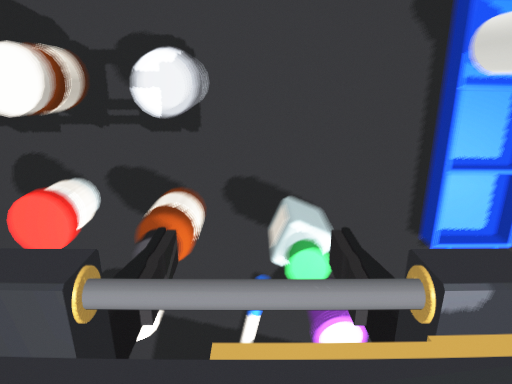

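View pics/s3c.png

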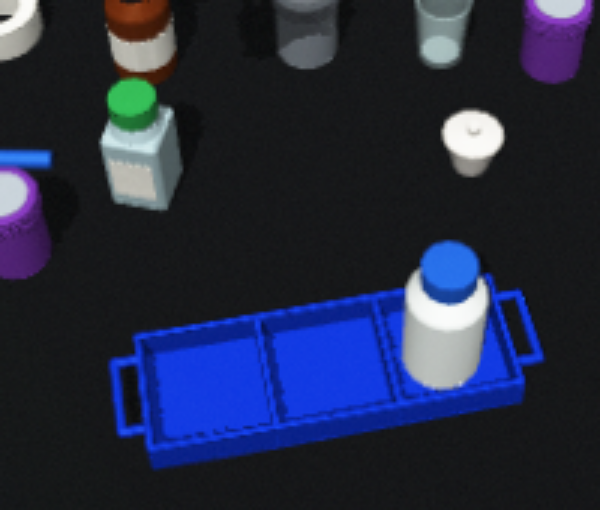

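>>> send_rows:
  steps:
    - {"claw": 0.08, "offset": [-0.042, -0.071, 0], "turn": 0}
    - {"claw": 0.08, "offset": [-0.042, -0.071, 0], "turn": 0}
    - {"claw": 0.08, "offset": [-0.042, -0.071, 0], "turn": 0}
    - {"claw": 0.08, "offset": [-0.042, -0.071, 0], "turn": 0}

```text
time: 7.22
position: [0.675, 0.0071, 0.1668]
tool_rot: [0.376, -3.114, 0.01]
ft_force: [0.0, -0.2, -0.1]
grip_width: 0.917
```

```bash
python3 go.py  .674 .014 .04 .25
python3 - <<'E'
from h import *
im=grab('wrist','w4');th=np.linspace(0,6.28,30);g=im['pixels'].copy()
for x,y,z,r in((.674,.014,.1,.016),(.674,.014,.0,.024),(.688,-.0905,.068,.027)):
    cv2.polylines(g,[px(im,np.c_[x+r*np.cos(th),y+r*np.sin(th),0*th+z]).astype(int)],True,(0,255,255),1)
cv2.imwrite('pics/w4o.png',g)
E
```

```text
t 7.22 p [0.675  0.0071 0.1668] theta 0.24 grip_mm 79.8 F [ 0.  -0.2 -0.1] q7 1.88 tilt [-0.0038 -0.0071 -1.    ]
[0.674, 0.014, 0.04, 0.25] -> [-0.0014, 0.0077, 0.1268] turn -0.01
```

View pics/w4o.png

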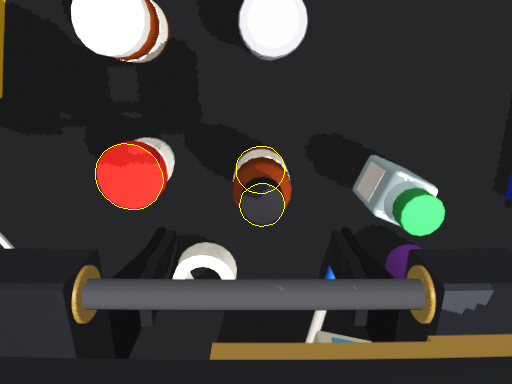

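>>> send_rows:
  steps:
    - {"claw": 0.08, "offset": [-0.001, 0.008, 0.02], "turn": 0}
    - {"claw": 0.08, "offset": [-0.001, 0.008, 0.06], "turn": 0}
    - {"claw": 0.08, "offset": [-0.001, 0.008, 0.1], "turn": 0}
    - {"claw": 0.08, "offset": [-0.001, 0.008, 0.127], "turn": 0}
    - {"claw": 0.08, "offset": [-0.001, 0.008, 0.127], "turn": 0}
    - {"claw": 0.06, "offset": [-0.001, 0.008, 0.127], "turn": 0}
    - {"claw": 0.04, "offset": [-0.001, 0.008, 0.127], "turn": 0}
    - {"claw": 0.04, "offset": [-0.001, 0.008, 0.127], "turn": 0}
    - {"claw": 0.04, "offset": [-0.001, 0.008, 0.127], "turn": 0}
    - {"claw": 0.04, "offset": [-0.001, 0.008, 0.127], "turn": 0}
  squeeze: 16

```text
time: 8.52
position: [0.6742, 0.0144, 0.0409]
tool_rot: [0.377, -3.116, 0.01]
ft_force: [0.8, -0.5, 2.9]
grip_width: 0.549
```

```bash
python3 go.py .674 .014 .16 .25 .518 .275 .16 .25 .518 .275 .07 .25
```

```text
t 8.53 p [0.6742 0.0144 0.0409] theta 0.241 grip_mm 47.8 F [ 0.8 -0.5  2.9] q7 1.91 tilt [-0.0019 -0.0069 -1.    ]
[0.674, 0.014, 0.16, 0.25] -> [0.0007, -0.0011, -0.1191] turn -0.009
[0.518, 0.275, 0.16, 0.25] -> [0.09, 0.2895, -0.1206] turn -0.009
[0.518, 0.275, 0.07, 0.25] -> [0.0897, 0.2901, -0.0306] turn -0.009
```

>>> send_rows:
  steps:
    - {"claw": 0.04, "offset": [0, 0, -0.03], "turn": 0}
    - {"claw": 0.04, "offset": [0, 0, -0.08], "turn": 0}
    - {"claw": 0.04, "offset": [0, 0, -0.12], "turn": 0}
    - {"claw": 0.04, "offset": [0, 0, -0.12], "turn": 0}
    - {"claw": 0.04, "offset": [0.015, 0.05, -0.12], "turn": 0}
    - {"claw": 0.04, "offset": [0.03, 0.1, -0.12], "turn": 0}
    - {"claw": 0.04, "offset": [0.045, 0.15, -0.12], "turn": 0}
    - {"claw": 0.04, "offset": [0.06, 0.2, -0.12], "turn": 0}
    - {"claw": 0.04, "offset": [0.075, 0.25, -0.12], "turn": 0}
    - {"claw": 0.04, "offset": [0.09, 0.29, -0.12], "turn": -0.01}
    - {"claw": 0.04, "offset": [0.09, 0.29, -0.12], "turn": -0.01}
    - {"claw": 0.04, "offset": [0.09, 0.29, -0.12], "turn": -0.01}

```text
time: 10.02
position: [0.5176, 0.2744, 0.1581]
tool_rot: [0.392, -3.113, 0.013]
ft_force: [0.9, 0.2, -1.5]
grip_width: 0.546
```

```bash
python3 go.py .518 .275 .07 .25 .518 .275 .045 .25
```

```text
t 10.03 p [0.5176 0.2744 0.1581] theta 0.25 grip_mm 47.5 F [ 0.9  0.2 -1.5] q7 1.34 tilt [-0.0033 -0.0089 -1.    ]
[0.518, 0.275, 0.07, 0.25] -> [-0.001, 0.0012, 0.0881] turn 0.0
[0.518, 0.275, 0.045, 0.25] -> [-0.0012, 0.0014, 0.1131] turn 0.0
```

>>> send_rows:
  steps:
    - {"claw": 0.04, "offset": [-0.001, 0.001, 0.03], "turn": 0}
    - {"claw": 0.04, "offset": [-0.001, 0.001, 0.06], "turn": 0}
    - {"claw": 0.04, "offset": [-0.001, 0.001, 0.085], "turn": 0}
    - {"claw": 0.04, "offset": [-0.001, 0.001, 0.1], "turn": 0}
    - {"claw": 0.04, "offset": [-0.001, 0.001, 0.106], "turn": 0}
    - {"claw": 0.04, "offset": [-0.001, 0.001, 0.11], "turn": 0}
    - {"claw": 0.04, "offset": [-0.001, 0.001, 0.112], "turn": 0}
    - {"claw": 0.04, "offset": [-0.001, 0.001, 0.1135], "turn": 0}
    - {"claw": 0.04, "offset": [-0.001, 0.001, 0.1135], "turn": 0}

```text
time: 11.15
position: [0.5181, 0.2748, 0.045]
tool_rot: [0.392, -3.113, 0.013]
ft_force: [0.2, 0.4, -2.2]
grip_width: 0.545
```

>>> send_rows:
  steps:
    - {"claw": 0.04, "offset": [0, 0, 0.001], "turn": 0}
    - {"claw": 0.04, "offset": [0, 0, 0.0018], "turn": 0}
    - {"claw": 0.04, "offset": [0, 0, 0.0018], "turn": 0}

```text
time: 11.52
position: [0.5185, 0.2749, 0.0448]
tool_rot: [0.392, -3.114, 0.012]
ft_force: [-3.2, -2.5, 8.2]
grip_width: 0.543
```

```bash
python3 go.py .518 .275 .17 .25 .688 -.0895 .17 .25
```

```text
t 11.53 p [0.5185 0.2749 0.0448] theta 0.251 grip_mm 47.3 F [-3.2 -2.5  8.2] q7 1.37 tilt [-0.0022 -0.0078 -1.    ]
[0.518, 0.275, 0.17, 0.25] -> [0.001, -0.0006, -0.1252] turn 0.001
[0.688, -0.0895, 0.17, 0.25] -> [-0.0734, -0.3959, -0.1227] turn 0.001
```

>>> send_rows:
  steps:
    - {"claw": 0.052, "offset": [0, 0, 0], "turn": 0}
    - {"claw": 0.06, "offset": [0, 0, 0], "turn": 0}
    - {"claw": 0.08, "offset": [0, 0, 0], "turn": 0}
    - {"claw": 0.08, "offset": [0, 0, 0], "turn": 0}
    - {"claw": 0.08, "offset": [0, 0, -0.03], "turn": 0}
    - {"claw": 0.08, "offset": [0, 0, -0.08], "turn": 0}
    - {"claw": 0.08, "offset": [0, 0, -0.123], "turn": 0}
    - {"claw": 0.08, "offset": [0, 0, -0.123], "turn": 0}
    - {"claw": 0.08, "offset": [-0.011, -0.06, -0.123], "turn": 0}
    - {"claw": 0.08, "offset": [-0.022, -0.12, -0.123], "turn": 0}
    - {"claw": 0.08, "offset": [-0.033, -0.18, -0.123], "turn": 0}
    - {"claw": 0.08, "offset": [-0.044, -0.24, -0.123], "turn": 0}

```text
time: 13.02
position: [0.6208, 0.0526, 0.168]
tool_rot: [0.392, -3.112, 0.012]
ft_force: [0.8, 0.9, -0.2]
grip_width: 0.916
```

```bash
python3 go.py .688 -.0895 .15 .25; python3 -c "
from h import *
grab('side','s5')"
```

```text
t 13.03 p [0.6208 0.0526 0.168 ] theta 0.251 grip_mm 79.7 F [ 0.8  0.9 -0.2] q7 1.8 tilt [-0.0037 -0.0079 -1.    ]
[0.688, -0.0895, 0.15, 0.25] -> [-0.0299, -0.1542, 0.0189] turn 0.001
```

View pics/s5.png

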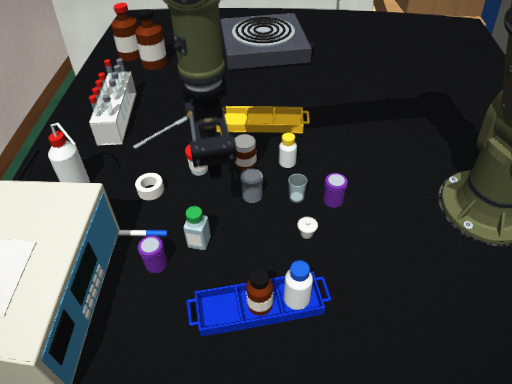

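>>> send_rows:
  steps:
    - {"claw": 0.08, "offset": [-0.012, -0.06, 0.01], "turn": 0}
    - {"claw": 0.08, "offset": [-0.024, -0.12, 0.018], "turn": 0}
    - {"claw": 0.08, "offset": [-0.03, -0.154, 0.018], "turn": 0}
    - {"claw": 0.08, "offset": [-0.03, -0.154, 0.018], "turn": 0}
    - {"claw": 0.08, "offset": [-0.03, -0.154, 0.018], "turn": 0}

```text
time: 13.7
position: [0.6886, -0.1012, 0.1513]
tool_rot: [0.375, -3.115, 0.023]
ft_force: [-0.6, 0.8, -0.4]
grip_width: 0.917
```

```bash
python3 go.py  .688 -.0895 .042 .25
python3 - <<'E'
from h import *
im=grab('wrist','w6');th=np.linspace(0,6.28,30);g=im['pixels'].copy()
for x,y,z,r in((.688,-.0895,.068,.027),(.688,-.0895,.0,.021)):
    cv2.polylines(g,[px(im,np.c_[x+r*np.cos(th),y+r*np.sin(th),0*th+z]).astype(int)],True,(0,255,255),1)
cv2.imwrite('pics/w6o.png',g)
E
```

```text
t 13.7 p [ 0.6886 -0.1012  0.1513] theta 0.24 grip_mm 79.8 F [-0.6  0.8 -0.4] q7 2.07 tilt [-0.0026 -0.0149 -0.9999]
[0.688, -0.0895, 0.042, 0.25] -> [-0.0028, 0.0131, 0.1091] turn -0.01
```

View pics/w6o.png

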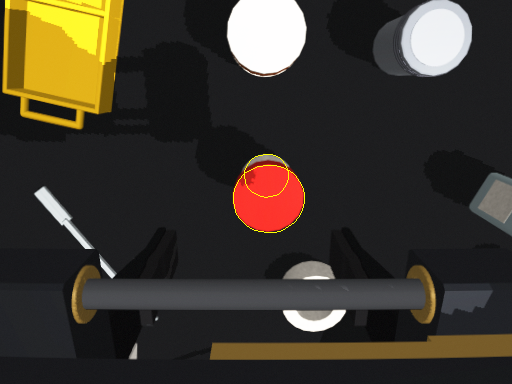

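>>> send_rows:
  steps:
    - {"claw": 0.08, "offset": [-0.003, 0.013, 0.0], "turn": 0}
    - {"claw": 0.08, "offset": [-0.003, 0.013, 0.04], "turn": 0}
    - {"claw": 0.08, "offset": [-0.003, 0.013, 0.08], "turn": 0}
    - {"claw": 0.08, "offset": [-0.003, 0.013, 0.109], "turn": 0}
    - {"claw": 0.08, "offset": [-0.003, 0.013, 0.109], "turn": 0}
    - {"claw": 0.06, "offset": [-0.003, 0.013, 0.109], "turn": 0}
    - {"claw": 0.045, "offset": [-0.003, 0.013, 0.109], "turn": 0}
    - {"claw": 0.045, "offset": [-0.003, 0.013, 0.109], "turn": 0}
    - {"claw": 0.045, "offset": [-0.003, 0.013, 0.109], "turn": 0}
    - {"claw": 0.045, "offset": [-0.003, 0.013, 0.109], "turn": 0}
  squeeze: 12

```text
time: 15.0
position: [0.6891, -0.0886, 0.0435]
tool_rot: [0.378, -3.117, 0.023]
ft_force: [0.2, -0.7, 3.9]
grip_width: 0.614
```

```bash
python3 go.py  .688 -.0895 .17 .25 .592 .294 .17 .25; ls >/dev/null
```

```text
t 15.0 p [ 0.6891 -0.0886  0.0435] theta 0.241 grip_mm 53.4 F [ 0.2 -0.7  3.9] q7 2.08 tilt [-3.000e-04 -1.450e-02 -9.999e-01]
[0.688, -0.0895, 0.17, 0.25] -> [0.0018, -0.0024, -0.1265] turn -0.009
[0.592, 0.294, 0.17, 0.25] -> [0.0035, 0.3929, -0.132] turn -0.009
```

>>> send_rows:
  steps:
    - {"claw": 0.045, "offset": [0, 0, -0.03], "turn": 0}
    - {"claw": 0.045, "offset": [0, 0, -0.085], "turn": 0}
    - {"claw": 0.045, "offset": [0, 0, -0.132], "turn": 0}
    - {"claw": 0.045, "offset": [0, 0, -0.132], "turn": 0}
    - {"claw": 0.045, "offset": [0.002, 0.05, -0.132], "turn": 0}
    - {"claw": 0.045, "offset": [0.002, 0.1, -0.132], "turn": 0}
    - {"claw": 0.045, "offset": [0.002, 0.15, -0.132], "turn": 0}
    - {"claw": 0.045, "offset": [0.003, 0.2, -0.132], "turn": 0}
    - {"claw": 0.045, "offset": [0.003, 0.25, -0.132], "turn": 0}
    - {"claw": 0.045, "offset": [0.003, 0.3, -0.132], "turn": -0.01}
    - {"claw": 0.045, "offset": [0.003, 0.35, -0.132], "turn": -0.01}
    - {"claw": 0.045, "offset": [0.003, 0.393, -0.132], "turn": -0.01}

```text
time: 16.5
position: [0.5907, 0.2962, 0.1683]
tool_rot: [0.395, -3.112, 0.023]
ft_force: [-0.3, 0.4, 0.7]
grip_width: 0.616
```

>>> send_rows:
  steps:
    - {"claw": 0.045, "offset": [0, 0.02, 0], "turn": 0}

```text
time: 16.62
position: [0.5836, 0.3185, 0.1663]
tool_rot: [0.4, -3.109, 0.023]
ft_force: [1.0, -0.7, -0.4]
grip_width: 0.618
```

```bash
python3 go.py  .592 .294 .17 .25 .592 .294 .0475 .25
```

```text
t 16.62 p [0.5836 0.3185 0.1663] theta 0.256 grip_mm 53.8 F [ 1.  -0.7 -0.4] q7 1.38 tilt [-0.0053 -0.0155 -0.9999]
[0.592, 0.294, 0.17, 0.25] -> [-0.0019, -0.0259, -0.0034] turn 0.006
[0.592, 0.294, 0.0475, 0.25] -> [-0.003, -0.0242, 0.1191] turn 0.006
```

>>> send_rows:
  steps:
    - {"claw": 0.045, "offset": [-0.002, -0.024, 0], "turn": 0.006}
    - {"claw": 0.045, "offset": [-0.002, -0.024, 0.0], "turn": 0.006}
    - {"claw": 0.045, "offset": [-0.003, -0.024, 0.04], "turn": 0.006}
    - {"claw": 0.045, "offset": [-0.003, -0.024, 0.075], "turn": 0.006}
    - {"claw": 0.045, "offset": [-0.003, -0.024, 0.1], "turn": 0.006}
    - {"claw": 0.045, "offset": [-0.003, -0.024, 0.11], "turn": 0.006}
    - {"claw": 0.045, "offset": [-0.003, -0.024, 0.116], "turn": 0.006}
    - {"claw": 0.045, "offset": [-0.003, -0.024, 0.119], "turn": 0.006}
    - {"claw": 0.045, "offset": [-0.003, -0.024, 0.12], "turn": 0.006}
    - {"claw": 0.045, "offset": [-0.003, -0.024, 0.12], "turn": 0.006}

```text
time: 17.88
position: [0.5926, 0.2943, 0.0476]
tool_rot: [0.391, -3.111, 0.022]
ft_force: [-0.1, -1.1, 1.1]
grip_width: 0.62
```

```bash
python3 go.py  .592 .294 .0475 .25
```

```text
t 17.88 p [0.5926 0.2943 0.0476] theta 0.25 grip_mm 53.9 F [-0.1 -1.1  1.1] q7 1.44 tilt [-0.0039 -0.0149 -0.9999]
[0.592, 0.294, 0.0475, 0.25] -> [0.0007, -0.0001, 0.0001] turn 0.0
```

>>> send_rows:
  steps:
    - {"claw": 0.045, "offset": [0, 0, 0.001], "turn": 0}
    - {"claw": 0.045, "offset": [0, 0, 0.002], "turn": 0}
    - {"claw": 0.045, "offset": [0, 0, 0.002], "turn": 0}

```text
time: 18.25
position: [0.5937, 0.2943, 0.0473]
tool_rot: [0.391, -3.113, 0.022]
ft_force: [-1.0, -1.8, 7.6]
grip_width: 0.615
```

```bash
python3 go.py .592 .294 .16 .25 .552 -.009 .16 .02
```

```text
t 18.25 p [0.5937 0.2943 0.0473] theta 0.25 grip_mm 53.5 F [-1.  -1.8  7.6] q7 1.44 tilt [-0.0018 -0.0141 -0.9999]
[0.592, 0.294, 0.16, 0.25] -> [0.0023, -0.0014, -0.1127] turn -0.0
[0.552, -0.009, 0.16, 0.02] -> [0.1159, -0.285, -0.1084] turn 0.23
```

>>> send_rows:
  steps:
    - {"claw": 0.058, "offset": [0, 0, 0], "turn": 0}
    - {"claw": 0.066, "offset": [0, 0, 0], "turn": 0}
    - {"claw": 0.08, "offset": [0, 0, 0], "turn": 0}
    - {"claw": 0.08, "offset": [0, 0, 0], "turn": 0}
    - {"claw": 0.08, "offset": [0, 0, -0.03], "turn": 0}
    - {"claw": 0.08, "offset": [0, 0, -0.07], "turn": 0}
    - {"claw": 0.08, "offset": [0, 0, -0.11], "turn": 0}
    - {"claw": 0.08, "offset": [0, 0, -0.11], "turn": 0}
    - {"claw": 0.08, "offset": [0.02, -0.05, -0.11], "turn": 0.05}
    - {"claw": 0.08, "offset": [0.04, -0.1, -0.11], "turn": 0.1}
    - {"claw": 0.08, "offset": [0.06, -0.15, -0.11], "turn": 0.15}
    - {"claw": 0.08, "offset": [0.08, -0.2, -0.11], "turn": 0.22}

```text
time: 19.75
position: [0.5648, 0.0806, 0.1592]
tool_rot: [0.044, -3.138, 0.022]
ft_force: [0.1, -0.5, 0.1]
grip_width: 0.918
```

```bash
python3 go.py .552 -.009 .15 .03
python3 - <<'E'
from h import *
im=grab('side','s7'); cv2.imwrite('pics/s7c.png',cv2.resize(im['pixels'][180:350,150:350],None,fx=3,fy=3))
E
```

```text
t 19.75 p [0.5648 0.0806 0.1592] theta 0.028 grip_mm 79.8 F [ 0.1 -0.5  0.1] q7 1.48 tilt [-0.0032 -0.0144 -0.9999]
[0.552, -0.009, 0.15, 0.03] -> [0.0152, -0.089, 0.0106] turn -0.002
```

View pics/s7c.png

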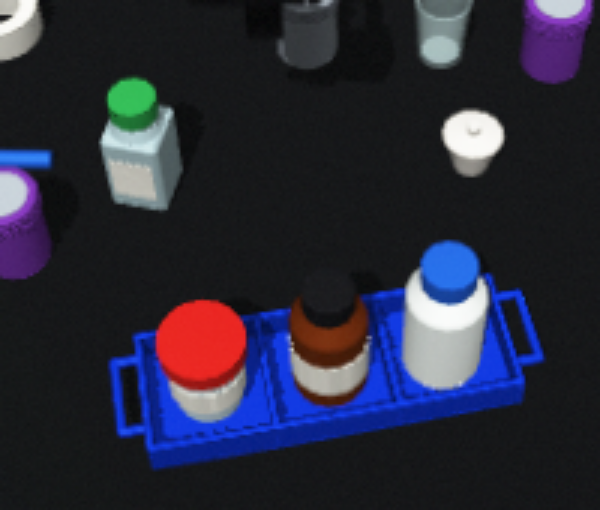

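Blue kit is complete: red (200,345), amber (328,335), white (445,315), each upright in its own compartment. Now the tin.

>>> send_rows:
  steps:
    - {"claw": 0.08, "offset": [0.008, -0.045, 0.01], "turn": 0}
    - {"claw": 0.08, "offset": [0.015, -0.08, 0.01], "turn": 0}
    - {"claw": 0.08, "offset": [0.015, -0.089, 0.01], "turn": 0}
    - {"claw": 0.08, "offset": [0.015, -0.089, 0.01], "turn": 0}
    - {"claw": 0.08, "offset": [0.015, -0.089, 0.01], "turn": 0}

```text
time: 20.42
position: [0.5506, -0.0169, 0.1511]
tool_rot: [0.028, -3.137, 0.03]
ft_force: [0.6, 0.4, -0.2]
grip_width: 0.917
```

```bash
python3 go.py  .552 -.009 .04 .03
python3 - <<'E'
from h import *
im=grab('wrist','w8');th=np.linspace(0,6.28,30);g=im['pixels'].copy()
for x,y,z,r in((.552,-.009,.066,.0245),(.552,-.009,.0,.023)):
    cv2.polylines(g,[px(im,np.c_[x+r*np.cos(th),y+r*np.sin(th),0*th+z]).astype(int)],True,(0,0,255),1)
cv2.imwrite('pics/w8o.png',g)
E
```

```text
t 20.43 p [ 0.5506 -0.0169  0.1511] theta 0.018 grip_mm 79.8 F [ 0.6  0.4 -0.2] q7 1.64 tilt [-0.0046 -0.0189 -0.9998]
[0.552, -0.009, 0.04, 0.03] -> [-0.0021, 0.01, 0.1109] turn -0.012
```

View pics/w8o.png

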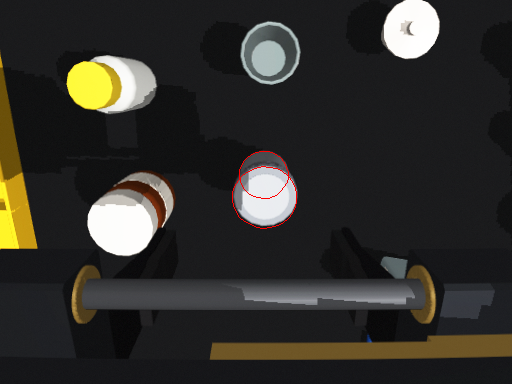

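>>> send_rows:
  steps:
    - {"claw": 0.08, "offset": [-0.002, 0.01, 0.0], "turn": 0}
    - {"claw": 0.08, "offset": [-0.002, 0.01, 0.04], "turn": 0}
    - {"claw": 0.08, "offset": [-0.002, 0.01, 0.08], "turn": 0}
    - {"claw": 0.08, "offset": [-0.002, 0.01, 0.111], "turn": 0}
    - {"claw": 0.08, "offset": [-0.002, 0.01, 0.111], "turn": 0}
    - {"claw": 0.06, "offset": [-0.002, 0.01, 0.111], "turn": 0}
    - {"claw": 0.04, "offset": [-0.002, 0.01, 0.111], "turn": 0}
    - {"claw": 0.04, "offset": [-0.002, 0.01, 0.111], "turn": 0}
    - {"claw": 0.04, "offset": [-0.002, 0.01, 0.111], "turn": 0}
    - {"claw": 0.04, "offset": [-0.002, 0.01, 0.111], "turn": 0}
  squeeze: 14

```text
time: 21.72
position: [0.5524, -0.009, 0.0406]
tool_rot: [0.028, -3.138, 0.029]
ft_force: [0.4, 0.1, 3.1]
grip_width: 0.562
```

```bash
python3 go.py  .552 -.009 .16 .03 .548 -.281 .16 .03
```

```text
t 21.73 p [ 0.5524 -0.009   0.0406] theta 0.018 grip_mm 48.9 F [0.4 0.1 3.1] q7 1.69 tilt [-0.0035 -0.0188 -0.9998]
[0.552, -0.009, 0.16, 0.03] -> [0.0008, -0.0022, -0.1194] turn -0.012
[0.548, -0.281, 0.16, 0.03] -> [0.0098, -0.274, -0.1143] turn -0.012
```

>>> send_rows:
  steps:
    - {"claw": 0.04, "offset": [0, 0, -0.03], "turn": 0}
    - {"claw": 0.04, "offset": [0, 0, -0.08], "turn": 0}
    - {"claw": 0.04, "offset": [0, -0.002, -0.118], "turn": 0}
    - {"claw": 0.04, "offset": [0, -0.002, -0.118], "turn": 0}
    - {"claw": 0.04, "offset": [0.002, -0.05, -0.118], "turn": -0.01}
    - {"claw": 0.04, "offset": [0.004, -0.1, -0.116], "turn": -0.01}
    - {"claw": 0.04, "offset": [0.006, -0.15, -0.116], "turn": -0.01}
    - {"claw": 0.04, "offset": [0.008, -0.2, -0.114], "turn": -0.01}
    - {"claw": 0.04, "offset": [0.01, -0.24, -0.114], "turn": -0.01}
    - {"claw": 0.04, "offset": [0.01, -0.265, -0.114], "turn": -0.01}
    - {"claw": 0.04, "offset": [0.01, -0.274, -0.114], "turn": -0.01}
    - {"claw": 0.04, "offset": [0.01, -0.274, -0.114], "turn": -0.01}

```text
time: 23.22
position: [0.5473, -0.2806, 0.1588]
tool_rot: [0.043, -3.136, 0.028]
ft_force: [0.5, 0.2, -0.8]
grip_width: 0.558
```

```bash
python3 go.py  .548 -.281 .16 .03 .548 -.281 .0447 .03
python3 - <<'E'
from ov import *
im=grab('wrist','w9'); g=draw(im,1); cv2.imwrite('pics/w9o.png',g)
E
```

```text
t 23.23 p [ 0.5473 -0.2806  0.1588] theta 0.028 grip_mm 48.5 F [ 0.5  0.2 -0.8] q7 2.19 tilt [-0.005  -0.018  -0.9998]
[0.548, -0.281, 0.16, 0.03] -> [-0.0007, -0.0004, -0.0012] turn -0.002
[0.548, -0.281, 0.0447, 0.03] -> [-0.0013, 0.0016, 0.114] turn -0.002
```

View pics/w9o.png

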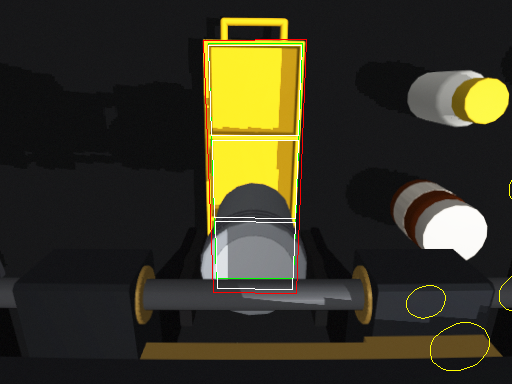

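>>> send_rows:
  steps:
    - {"claw": 0.04, "offset": [-0.001, 0.001, 0.03], "turn": 0}
    - {"claw": 0.04, "offset": [-0.001, 0.001, 0.06], "turn": 0}
    - {"claw": 0.04, "offset": [-0.001, 0.002, 0.085], "turn": 0}
    - {"claw": 0.04, "offset": [-0.001, 0.002, 0.1], "turn": 0}
    - {"claw": 0.04, "offset": [-0.001, 0.002, 0.107], "turn": 0}
    - {"claw": 0.04, "offset": [-0.001, 0.002, 0.111], "turn": 0}
    - {"claw": 0.04, "offset": [-0.001, 0.002, 0.1135], "turn": 0}
    - {"claw": 0.04, "offset": [-0.001, 0.002, 0.1145], "turn": 0}
    - {"claw": 0.04, "offset": [-0.001, 0.002, 0.1155], "turn": 0}
    - {"claw": 0.04, "offset": [-0.001, 0.002, 0.1155], "turn": 0}

```text
time: 24.52
position: [0.5488, -0.2799, 0.0446]
tool_rot: [0.045, -3.138, 0.028]
ft_force: [-0.7, 0.1, 5.6]
grip_width: 0.561
```

```bash
python3 go.py .548 -.281 .17 .03 .655 .128 .17 -.14
```

```text
t 24.52 p [ 0.5488 -0.2799  0.0446] theta 0.029 grip_mm 48.8 F [-0.7  0.1  5.6] q7 2.25 tilt [-0.0031 -0.0176 -0.9998]
[0.548, -0.281, 0.17, 0.03] -> [0.0013, -0.0033, -0.1254] turn -0.001
[0.655, 0.128, 0.17, -0.14] -> [-0.1175, 0.4024, -0.1329] turn 0.169
```

>>> send_rows:
  steps:
    - {"claw": 0.053, "offset": [0, 0, 0], "turn": 0}
    - {"claw": 0.06, "offset": [0, 0, 0], "turn": 0}
    - {"claw": 0.075, "offset": [0, 0, 0], "turn": 0}
    - {"claw": 0.08, "offset": [0, 0, 0], "turn": 0}
    - {"claw": 0.08, "offset": [0, 0, -0.03], "turn": 0}
    - {"claw": 0.08, "offset": [0, -0.002, -0.08], "turn": 0}
    - {"claw": 0.08, "offset": [0, -0.003, -0.126], "turn": 0}
    - {"claw": 0.08, "offset": [0, -0.003, -0.126], "turn": 0}
    - {"claw": 0.08, "offset": [-0.015, 0.05, -0.127], "turn": 0.05}
    - {"claw": 0.08, "offset": [-0.03, 0.1, -0.128], "turn": 0.1}
    - {"claw": 0.08, "offset": [-0.045, 0.15, -0.129], "turn": 0.15}
    - {"claw": 0.08, "offset": [-0.06, 0.2, -0.13], "turn": 0.169}

```text
time: 26.02
position: [0.6031, -0.0742, 0.1698]
tool_rot: [-0.221, -3.131, 0.028]
ft_force: [0.4, -1.8, -0.5]
grip_width: 0.923
```

```bash
python3 go.py .655 .128 .17 -.14
python3 - <<'E'
from h import *
im=grab('top','t10'); cv2.imwrite('pics/t10c.png',cv2.resize(im['pixels'][90:280,90:420],None,fx=2.4,fy=2.4))
E
```

```text
t 26.02 p [ 0.6031 -0.0742  0.1698] theta -0.141 grip_mm 80.3 F [ 0.4 -1.8 -0.5] q7 1.64 tilt [-0.0044 -0.0175 -0.9998]
[0.655, 0.128, 0.17, -0.14] -> [-0.023, 0.2074, -0.004] turn -0.001
```

View pics/t10c.png

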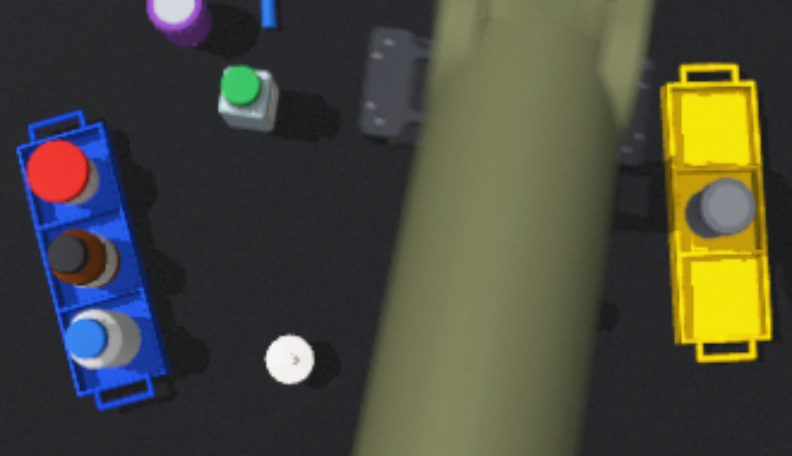

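Tin stands in the yellow middle compartment. On to the square bottle.

>>> send_rows:
  steps:
    - {"claw": 0.08, "offset": [-0.006, 0.05, -0.002], "turn": 0}
    - {"claw": 0.08, "offset": [-0.012, 0.1, -0.003], "turn": 0}
    - {"claw": 0.08, "offset": [-0.018, 0.15, -0.003], "turn": 0}
    - {"claw": 0.08, "offset": [-0.022, 0.19, -0.004], "turn": 0}
    - {"claw": 0.08, "offset": [-0.023, 0.207, -0.004], "turn": 0}
    - {"claw": 0.08, "offset": [-0.023, 0.207, -0.004], "turn": 0}
    - {"claw": 0.08, "offset": [-0.023, 0.207, -0.004], "turn": 0}

```text
time: 26.95
position: [0.6551, 0.1355, 0.1706]
tool_rot: [-0.21, -3.131, 0.021]
ft_force: [-1.1, -0.7, 0.8]
grip_width: 0.917
```

```bash
python3 go.py .655 .128 .04 -.14
python3 - <<'E'
import ov
from ov import *
ov.S=(.655,.128,-.14); ov.O={'c':(.655,.128,.098,.0165,.0165)}
im=grab('wrist','w11'); g=draw(im,2); cv2.imwrite('pics/w11o.png',g[100:600,100:900])
E
```

```text
t 26.95 p [0.6551 0.1355 0.1706] theta -0.134 grip_mm 79.8 F [-1.1 -0.7  0.8] q7 1.35 tilt [-0.0041 -0.0132 -0.9999]
[0.655, 0.128, 0.04, -0.14] -> [-0.0012, -0.0056, 0.1306] turn 0.006
```

View pics/w11o.png

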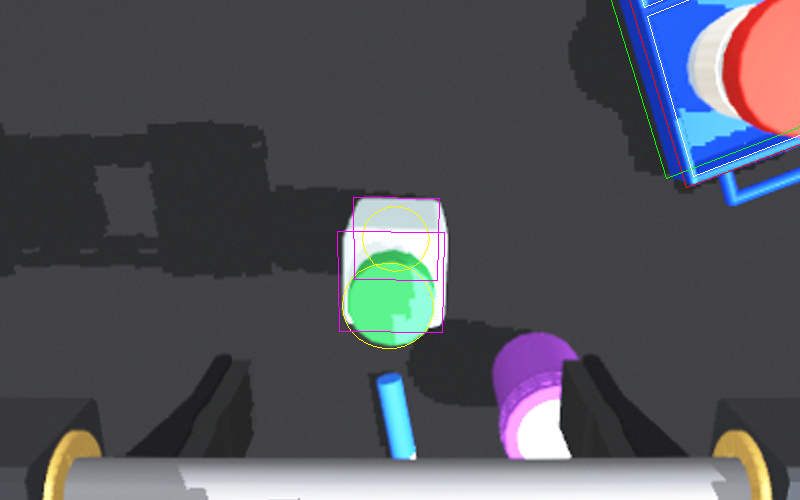

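>>> send_rows:
  steps:
    - {"claw": 0.068, "offset": [-0.001, -0.005, 0.02], "turn": 0}
    - {"claw": 0.068, "offset": [-0.001, -0.005, 0.05], "turn": 0}
    - {"claw": 0.068, "offset": [-0.001, -0.005, 0.09], "turn": 0}
    - {"claw": 0.068, "offset": [-0.001, -0.005, 0.12], "turn": 0}
    - {"claw": 0.068, "offset": [-0.001, -0.005, 0.13], "turn": 0}
    - {"claw": 0.068, "offset": [-0.001, -0.005, 0.13], "turn": 0}
    - {"claw": 0.05, "offset": [-0.001, -0.005, 0.13], "turn": 0}
    - {"claw": 0.035, "offset": [-0.001, -0.005, 0.13], "turn": 0}
    - {"claw": 0.035, "offset": [-0.001, -0.005, 0.13], "turn": 0}
    - {"claw": 0.035, "offset": [-0.001, -0.005, 0.13], "turn": 0}
    - {"claw": 0.035, "offset": [-0.001, -0.005, 0.13], "turn": 0}
  squeeze: 14

```text
time: 28.38
position: [0.6554, 0.1289, 0.0415]
tool_rot: [-0.211, -3.132, 0.02]
ft_force: [-0.6, 0.9, 3.3]
grip_width: 0.484
```

```bash
python3 go.py .655 .128 .17 -.14 .624 -.28 .17 .03
```

```text
t 28.38 p [0.6554 0.1289 0.0415] theta -0.134 grip_mm 42.1 F [-0.6  0.9  3.3] q7 1.4 tilt [-0.0028 -0.0124 -0.9999]
[0.655, 0.128, 0.17, -0.14] -> [0.0004, -0.0026, -0.1285] turn 0.006
[0.624, -0.28, 0.17, 0.03] -> [-0.0235, -0.411, -0.1233] turn -0.164
```

>>> send_rows:
  steps:
    - {"claw": 0.035, "offset": [0, 0, -0.03], "turn": 0}
    - {"claw": 0.035, "offset": [0, -0.001, -0.08], "turn": 0}
    - {"claw": 0.035, "offset": [0, -0.002, -0.127], "turn": 0}
    - {"claw": 0.035, "offset": [0, -0.002, -0.127], "turn": 0}
    - {"claw": 0.035, "offset": [-0.003, -0.05, -0.127], "turn": -0.02}
    - {"claw": 0.035, "offset": [-0.006, -0.1, -0.126], "turn": -0.04}
    - {"claw": 0.035, "offset": [-0.009, -0.15, -0.125], "turn": -0.06}
    - {"claw": 0.035, "offset": [-0.012, -0.2, -0.125], "turn": -0.08}
    - {"claw": 0.035, "offset": [-0.015, -0.25, -0.124], "turn": -0.1}
    - {"claw": 0.035, "offset": [-0.018, -0.3, -0.124], "turn": -0.12}
    - {"claw": 0.035, "offset": [-0.021, -0.345, -0.123], "turn": -0.14}
    - {"claw": 0.035, "offset": [-0.023, -0.375, -0.123], "turn": -0.16}

```text
time: 29.88
position: [0.6266, -0.2471, 0.1677]
tool_rot: [0.037, -3.136, 0.02]
ft_force: [0.6, -0.6, -0.2]
grip_width: 0.486
```

```bash
python3 go.py .624 -.28 .17 .03
```

```text
t 29.88 p [ 0.6266 -0.2471  0.1677] theta 0.023 grip_mm 42.3 F [ 0.6 -0.6 -0.2] q7 2.12 tilt [-0.0054 -0.0128 -0.9999]
[0.624, -0.28, 0.17, 0.03] -> [0.0034, -0.0329, -0.0019] turn -0.007
```

>>> send_rows:
  steps:
    - {"claw": 0.035, "offset": [0.003, -0.02, 0], "turn": 0}
    - {"claw": 0.035, "offset": [0.003, -0.03, 0], "turn": 0}
    - {"claw": 0.035, "offset": [0.003, -0.033, 0], "turn": 0}
    - {"claw": 0.035, "offset": [0.003, -0.033, 0.02], "turn": 0}
    - {"claw": 0.035, "offset": [0.003, -0.032, 0.05], "turn": 0}
    - {"claw": 0.035, "offset": [0.003, -0.032, 0.08], "turn": 0}
    - {"claw": 0.035, "offset": [0.003, -0.032, 0.09], "turn": 0}
    - {"claw": 0.035, "offset": [0.003, -0.032, 0.09], "turn": 0}

```text
time: 30.88
position: [0.6236, -0.2792, 0.0771]
tool_rot: [0.038, -3.134, 0.019]
ft_force: [-0.4, -0.1, -0.5]
grip_width: 0.483
```

```bash
python3 go.py .624 -.28 .0455 .03; python3 -c "
from h import *
im=grab('side','s12'); cv2.imwrite('pics/s12c.png',cv2.resize(im['pixels'][60:220,150:350],None,fx=3,fy=3))"
```

```text
t 30.88 p [ 0.6236 -0.2792  0.0771] theta 0.025 grip_mm 42.1 F [-0.4 -0.1 -0.5] q7 2.2 tilt [-0.007  -0.0121 -0.9999]
[0.624, -0.28, 0.0455, 0.03] -> [-0.0006, -0.0005, 0.0316] turn -0.005
```

View pics/s12c.png

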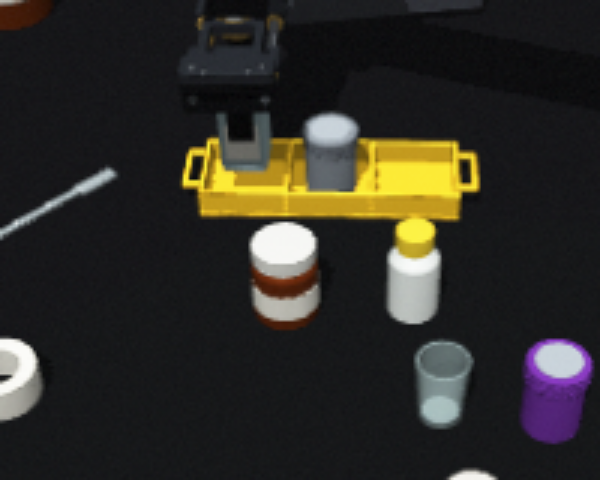

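Square bottle hangs over the far yellow compartment (crop 245,150), the tin upright beside it. Lower it slowly.

>>> send_rows:
  steps:
    - {"claw": 0.035, "offset": [-0.001, 0, 0.012], "turn": 0}
    - {"claw": 0.035, "offset": [-0.001, 0, 0.021], "turn": 0}
    - {"claw": 0.035, "offset": [-0.001, 0, 0.027], "turn": 0}
    - {"claw": 0.035, "offset": [-0.001, 0, 0.03], "turn": 0}
    - {"claw": 0.035, "offset": [-0.001, 0, 0.0315], "turn": 0}
    - {"claw": 0.035, "offset": [-0.001, 0, 0.0325], "turn": 0}
    - {"claw": 0.035, "offset": [-0.001, 0, 0.0335], "turn": 0}
    - {"claw": 0.035, "offset": [-0.001, 0, 0.0335], "turn": 0}

```text
time: 31.92
position: [0.6252, -0.2804, 0.0455]
tool_rot: [0.038, -3.137, 0.02]
ft_force: [-1.8, -0.8, 3.7]
grip_width: 0.485
```

>>> send_rows:
  steps:
    - {"claw": 0.046, "offset": [0, 0, 0], "turn": 0}
    - {"claw": 0.054, "offset": [0, 0, 0], "turn": 0}
    - {"claw": 0.07, "offset": [0, 0, 0], "turn": 0}
    - {"claw": 0.08, "offset": [0, 0, 0], "turn": 0}
    - {"claw": 0.08, "offset": [0, 0, -0.03], "turn": 0}
    - {"claw": 0.08, "offset": [0, -0.001, -0.08], "turn": 0}
    - {"claw": 0.08, "offset": [0, -0.001, -0.13], "turn": 0}
    - {"claw": 0.08, "offset": [0, -0.001, -0.15], "turn": 0}
    - {"claw": 0.08, "offset": [0, 0.05, -0.15], "turn": 0}
    - {"claw": 0.08, "offset": [0, 0.1, -0.15], "turn": 0}
    - {"claw": 0.08, "offset": [0, 0.15, -0.15], "turn": 0}
    - {"claw": 0.08, "offset": [0, 0.18, -0.15], "turn": 0}

```text
time: 33.42
position: [0.6211, -0.0946, 0.1919]
tool_rot: [0.043, -3.135, 0.018]
ft_force: [0.3, 0.0, -0.2]
grip_width: 0.923
```

>>> send_rows:
  steps:
    - {"claw": 0.08, "offset": [0, 0.02, 0], "turn": 0}
    - {"claw": 0.08, "offset": [0, 0.02, 0], "turn": 0}
    - {"claw": 0.08, "offset": [0, 0.02, 0], "turn": 0}
    - {"claw": 0.08, "offset": [0, 0.02, 0], "turn": 0}
    - {"claw": 0.08, "offset": [0, 0.02, 0], "turn": 0}

```text
time: 34.05
position: [0.6205, -0.076, 0.1917]
tool_rot: [0.04, -3.135, 0.018]
ft_force: [0.8, 0.4, 1.0]
grip_width: 0.914
```

```bash
python3 go.py; python3 -c "
from h import *
s=grab('side','s13')['pixels'];t=grab('top','t13')['pixels']
cv2.imwrite('pics/f13.png',cv2.resize(t[100:270,90:420],None,fx=2.4,fy=2.4)); cv2.imwrite('pics/g13.png',cv2.resize(s[80:340,150:370],None,fx=2.3,fy=2.3))"
```

```text
t 34.05 p [ 0.6205 -0.076   0.1917] theta 0.026 grip_mm 79.5 F [0.8 0.4 1. ] q7 1.81 tilt [-0.0063 -0.0118 -0.9999]
```

View pics/f13.png

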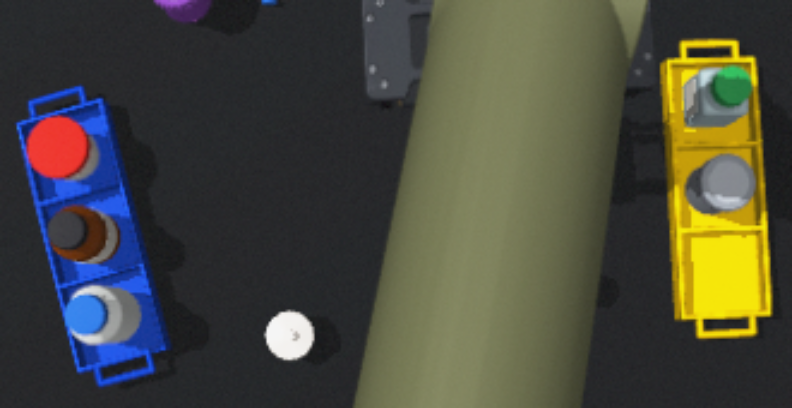

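View pics/g13.png

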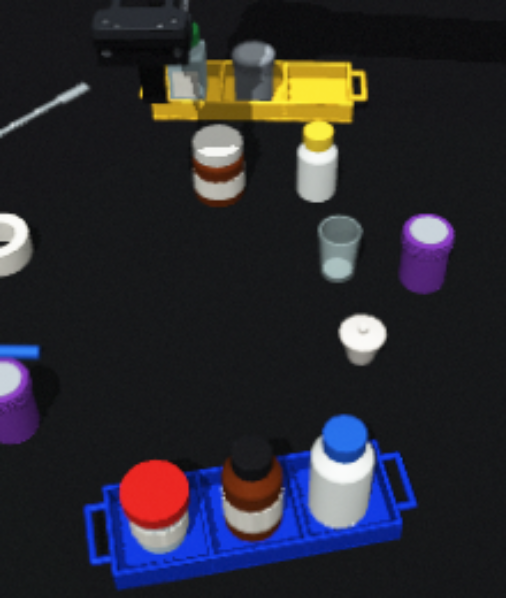

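All five stand upright in their compartments and the spare stock has not moved. The gripper is clear, so I'm handing in.

```bash
python3 -c "
from bench import close_job
print(close_job())"
```

```text
the job is handed in; nothing more can be done
None
```

Both sampling kits are made up and the job is handed in, after about 34 s of robot time against the 106 s limit.

- **Blue carrier:** the white bottle is in the near compartment, the amber bottle in the middle and the red-lidded jar in the far one.
- **Yellow carrier:** the tin is in the middle compartment and the square bottle in the far one. The near one is empty.
- **Order and setting down:** I placed them in the order you listed. Each was lowered until the wrist force showed contact with the floor (about 4–8 N), and only then released.

**Last checks:** the final top and side pictures show all five upright, each in its own compartment. The small bottle and the amber jar are standing where they were, seen in the side picture only because the arm hid them in the top one. The gripper also partly hid the square bottle in the side picture, but the top picture shows it upright. The gripper was clear of everything at hand-in.

**Disagreements:** the top and side cameras differed by about 2–3 mm on positions, and the tool leaned up to about 1° by the end. Neither affected a grasp or a placing.

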